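# Set and lock the airbrush compressor's pressure

## Task

The airbrush compressor's pressure knob, sunk in the round well on its top panel, has been left unlocked. Turn the knob until the gauge needle stands inside the green band, then press the knob gently, rocking it a little until it drops fully down into its lock, with the needle still in the green band. Do not force the knob or jam the fingers against the well, and leave the ink bottles and the paint tube as they are.

Things in the scene. Friction and masses are not known exactly. Their poses are not given: they have to be found in the camera images.
- compressor: grey desk-top airbrush compressor, 188 x 310 mm, top panel 92 mm above the table, heavy, does not move. Origin at the centre of its underside; z up, x towards its rear (carrying handle), y towards its left end (parked airbrush). The knob axis is vertical at x 0, y -70 mm; the gauge stands at y +70 mm, its highest point 40 mm above the panel
- panel: top panel with the knob's well, fixed to the compressor, same origin and axes as the compressor. The well is round, 72 mm across, vertical-walled and 34 mm deep (floor 58 mm above the table, mouth at 92 mm). Pushing the fingers against panel or well with more than 20 N counts as jamming
- well_mouth (a point): centre of the well's mouth, level with the panel, on the knob axis
- knob_grip (a point): point on the knob axis at mid-height of the knob, moving and turning with it. The knob is a black upright bar, 28 mm long (its x axis, where a red dash points), 12 mm wide (y) and 23 mm tall; while unlocked its underside is 8 mm and its top 31 mm above the well floor; 6 mm lower when locked. There is room for fingers all round it
- knob_travel (a joint): how far the knob is pressed down (m): 0 = up, unlocked, free to turn; 0.006 = fully down, locked. It stays where it is left (2 to 5 N of rubbing). At 1 mm its two hidden keys meet the lock's toothed ring; off the slots it goes no deeper than about 4 mm and is pushed back when let go; over slots it drops in
- knob: the knob's shaft, carrying the knob; origin on the knob axis, level with the well floor; it turns with the knob
- ring_seat: hidden seat carrying the toothed lock ring under the well floor. The ring yields 2.5 mm on a spring (2.5 N at first, 8.5 N at the end), then is hard. Slots every 30 degrees of knob turn, at hidden angles new each time; play in a slot 3.5 degrees. Over 25 N between knob and ring (pressing hard on closed teeth, wrenching a locked knob) damages it
- needle (a joint): gauge needle (rad), 0 at the lower left of the dial, growing clockwise to 4.71 at the lower right. Turning the knob clockwise, seen from above, moves it clockwise, by 0.5 rad for each rad of knob; turning takes about 0.05 N m
- set_band (a joint): middle of the green set band on the dial, on the same scale as the needle (rad); the band reaches 0.18 rad to either side; it stays put and is always 0.25 to 0.65 rad clockwise of the needle at the start. One of the lock's slots always lies so that the needle is within 0.15 rad of the band's middle
- needle_tip (a point): tip of the black needle, 32 mm from the dial's centre; its x axis points along the needle
- band_middle (a point): middle of the green band on the 76 mm white dial, 28 mm from the dial's centre; its x axis points outwards
- red_cap_ink_mid (a point): middle of a blue ink bottle with red cap, 43 mm across, 60 mm tall, standing before the compressor
- amber_ink_mid (a point): middle of an amber ink bottle with white cap, 43 mm across, 60 mm tall, standing before the compressor
- blue_tube_mid (a point): middle of a lying paint tube with blue band, 36 x 105 x 23 mm, before the compressor

How it is judged:
On the way:
1. the needle is brought into the green band while the knob is still up (angle between the x axis of needle_tip and the x axis of band_middle, either way round below 0.18 rad and value of joint knob_travel below 0.0042 m), for 0.2 s.
At the end, for the whole second after the job is handed in: the knob is down in its lock (pressed at least 5 of its 6 mm) and at rest, and the needle stands within the green band (within 0.18 rad of its middle); the knob is released (angle between the x axis of needle_tip and the x axis of band_middle, either way round below 0.18 rad and value of joint knob_travel above 0.005 m and angular speed of knob below 0.05 rad/s and velocity of joint knob_travel below 0.002 m/s); the robot touches nothing.
It fails at once if the lock is loaded with more than 25 N (contact force between knob and ring_seat above 25 N).
It fails at once if the fingers push on the well or panel with more than 20 N (contact force between the fingers and panel above 20 N).
It fails at once if a bystander is moved by more than 15 mm (distance of any of red_cap_ink_mid, amber_ink_mid, blue_tube_mid from where it was at the start of the episode above 0.015 m).
It also fails if it takes over 72 s, if anything falls off the work surface, if the arm or the gripper's body presses on something with over 40 N, if the wrist force passes 120 N, or if a joint passes its speed limit or range.

## Robot

A 6-joint arm with a two-finger parallel gripper is mounted at the origin on a cart in front of the work surface, level with it; the furniture and walls round the work are solid. World frame = base frame: x ahead of the robot, y to its left, z up, the work surface at z = 0. Lengths are in m, angles in rad, forces in N, time in s.
With the tool pointing down it reaches from about 0.275 to 0.725 m from the base axis. Payload 15.9 kg.
Tool frame: the origin (TCP) lies midway between the tips of the shut fingers; the grasp point (between the pads) lies 19 mm behind it (env.grip_point_offset is the distance from the TCP to the grasp point, in m); z points along the fingers, y is the direction in which the jaws open and shut (so a half turn about z gives the same grasp; the last joint's range is limited). The gripper opens to 85 mm and grips with 20 to 120 N. Pads are 22 mm wide; open, the fingers measure 114 mm over their backs; the gripper's body (76 mm by 85 mm) begins 54 mm behind the grasp point. The pads swing forward as they close: fully open they stand 13 mm farther back than shut.
Start: joints at [-1.283, 0.213, -0.034, 1.323, 0, 1.571], TCP at [0.142, -0.479, 0.231] pointing down, gripper open.
Joint ranges: [-2.98, 2.98], [-0.74, 1.72], [-1.14, 1.35], [-2.1, 2.04], [-1.57, 1.44], [-3.14, 3.14]. Speed limits (rad/s): [1.89, 1.89, 2.39, 2.57, 3.14, 3.14].

## Interface

Orientations are given as a rotation vector (axis times angle).
In Python, from station import monitor, vision, job, env gives the robot as it stands.
- The arm moves only by the shell command python3 -m creep 'ROWS'. ROWS is JSON, a list of rows, each an object with "gripper": the opening, from -1 (shut) to 1 (fully open); "xyz": the shift along the tool's x, y, z in cm, a list of three; "spin": the turn about the tool's z in rad. A call has 1 to 8 rows; each row is the pose to reach, as a shift and turn from the pose measured when the call began, along the tool's axes at that moment; what a row does not reach only later rows make up. A row lasts 1/10 s, in which the tool goes at most 50 mm and 8.59 degrees, less where a joint would pass 70% of its speed; a pose out of reach is approached as far as the arm can. A call with a gripper value outside its range is refused whole. The fingers move at their own pace and stop on an object; the grip force is fixed at half the most. Time passes only in rows, so rows that repeat a pose let the fingers close. It gives the time, the measured TCP pose, the force and the opening at its end, in the units of the state.
- monitor.read_state(): the state, without advancing time (a new reading comes with each control period).
- vision.read_camera(name): name is "scene" or "side" or "wrist"; returns the picture (384x512x3 uint8, red, green, blue); there is no depth.
- vision.camera_info(name): a dict with "intrinsics" (3x3 intrinsics, pixels), "k1" (the pictures are not rectified: a ray, as slopes to the right and down, at radius r is drawn at 1 + k1 r^2 times it, then the intrinsics apply), "R" (3x3) and "t" (3): a world point X has camera coordinates R X + t; the wrist camera has in their place "mount" (4x4, takes a point from camera to tool coordinates, whose origin is the TCP and whose axes are the flange's). Camera axes: x right, y down, z forward; pixel columns grow to the right and rows downward; lengths in m; the calibration is good to about 2 mm. A picture is of the moment at which its call begins: read the wrist's pose just before it. camera_info takes no time and is no camera call.
- job.hand_in(): hands the job in, once; it reports no verdict.
The state is a dict: "t": time; "q": joint angles; "qvel": joint speeds; "effort": joint torques, N m; "position": TCP position; "tcp_rot": TCP orientation; "ft_force": force on the tool from outside, world axes, zero at the start; "ft_torque": the same for the moment, N m; "width": finger opening in m.
Only numpy, scipy, OpenCV 4.12 (cv2) and the standard library are available. Lean on these libraries where they do the work, as an engineer would, in place of code of your own. Each camera call takes 0.05 s, during which the arm holds its last target.

## Working session

There is one attempt and no reset: what is moved stays moved. The work goes in short steps, Python scripts to look and compute and a shell command to move; the robot and the scene stay as the last step left them, time stands still between calls to the robot, and variables do not carry over. Pictures are saved under pics/ and viewed, and the job is handed in when it is done.

```bash
ls; mkdir -p pics; python3 - <<'E'
from station import monitor, vision, job, env
import cv2
print(monitor.read_state())
for n in ("scene","side","wrist"):
    print(n, vision.camera_info(n))
    im=vision.read_camera(n); cv2.imwrite(f"pics/{n}0.png",im[:,:,::-1])
print(env.grip_point_offset)
E
```

```text
pics
{'t': 0.0, 'q': array([-1.28300245e+00,  2.13406265e-01, -3.50430791e-02,  1.32353394e+00,
        3.69249858e-05,  1.57076984e+00]), 'qvel': array([ 0.00107494,  0.00093664,  0.00095357, -0.00122898, -0.0011532 ,
       -0.00078951]), 'effort': array([-5.34940133e-03, -6.86156344e+01,  4.87126207e+01,  1.74144621e-02,
        1.37760494e-04,  1.58951013e-05]), 'position': array([ 0.14183065, -0.47909746,  0.2307975 ]), 'tcp_rot': array([-3.10794956e+00, -4.50378982e-01,  2.09861013e-04]), 'ft_force': array([ 0.18616892, -0.03691628, -0.48383993]), 'ft_torque': array([-0.08699995, -0.1084217 , -0.01968179]), 'width': 0.08554702520840886}
scene {'intrinsics': array([[478.34291869,   0.        , 249.48553136],
       [  0.        , 478.34291869, 188.53795665],
       [  0.        ,   0.        ,   1.        ]]), 'k1': -0.0787110262950292, 'R': array([[-0.79844858, -0.60189032,  0.01441911],
       [-0.4776642 ,  0.61871198, -0.62372462],
       [ 0.36649253, -0.50489953, -0.78151116]]), 't': array([0.37907841, 0.30190567, 0.76285447])}
side {'intrinsics': array([[368.50426141,   0
[... 220 characters left out ...]
0.0559489 ,  0.66830432, -0.741781  ],
       [ 0.06787103, -0.73868046, -0.67063008]]), 't': array([0.46650122, 0.12419036, 0.88293107])}
wrist {'intrinsics': array([[342.38405533,   0.        , 255.45760313],
       [  0.        , 342.38405533, 192.39590595],
       [  0.        ,   0.        ,   1.        ]]), 'k1': -0.09844339342068054, 'mount': array([[ 2.79705200e-04, -9.49503745e-01, -3.13755574e-01,
         7.99058485e-02],
       [ 9.99999941e-01,  3.27779127e-04, -1.00467778e-04,
        -7.91975808e-05],
       [ 1.98237059e-04, -3.13755527e-01,  9.49503781e-01,
        -1.40979560e-01],
       [ 0.00000000e+00,  0.00000000e+00,  0.00000000e+00,
         1.00000000e+00]])}
0.0187
```

View pics/scene0.png

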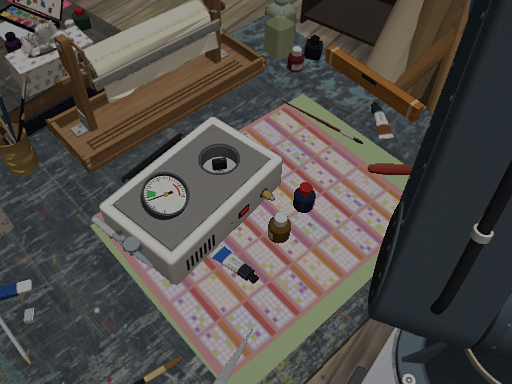

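View pics/side0.png

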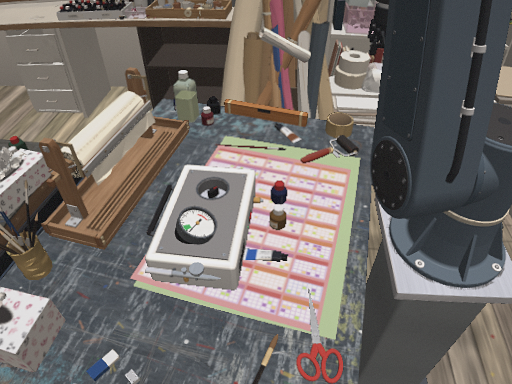

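View pics/wrist0.png

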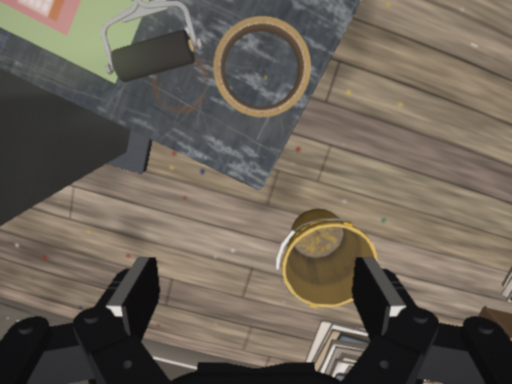

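Scene and side show the compressor, with the well near (219,159) in scene and (211,188) in side, and the gauge near (165,195) and (196,225). I'll zoom in.

```bash
cat > h.py <<'E'
import numpy as np, cv2
from station import monitor, vision
from scipy.spatial.transform import Rotation as Ro
def undist(uv,ci):
    K=ci["intrinsics"]; d=np.array([ci["k1"],0,0,0.])
    return cv2.undistortPoints(np.array(uv,float).reshape(-1,1,2),K,d).reshape(-1,2)
def plane(uv,name,z,st=None):
    ci=vision.camera_info(name); n=undist(uv,ci); r=np.c_[n,np.ones(len(n))]
    if name=="wrist":
        M=ci["mount"]; Rt=Ro.from_rotvec(st["tcp_rot"]).as_matrix()
        R=Rt@M[:3,:3]; c=Rt@M[:3,3]+st["position"]
    else:
        R=ci["R"].T; c=-R@ci["t"]
    w=r@R.T
    return c+w*((z-c[2])/w[:,2])[:,None]
def proj(P,name,st=None):
    ci=vision.camera_info(name); P=np.atleast_2d(np.array(P,float))
    if name=="wrist":
        M=ci["mount"]; Rt=Ro.from_rotvec(st["tcp_rot"]).as_matrix()
        R=(Rt@M[:3,:3]).T; t=-R@(Rt@M[:3,3]+st["position"])
    else: R,t=ci["R"],ci["t"]
    return cv2.projectPoints(P.reshape(-1,1,3),cv2.Rodrigues(R)[0],t.reshape(3,1),ci["intrinsics"],np.array([ci["k1"],0,0,0.]))[0].reshape(-1,2)
def shot(name,tag):
    st=monitor.read_state(); im=vision.read_camera(name); cv2.imwrite(f"pics/{name}{tag}.png",im[:,:,::-1]); return st,im
E
python3 - <<'E'
import cv2,numpy as np
im=cv2.imread("pics/scene0.png")[110:240,100:290]; cv2.imwrite("pics/z1.png",cv2.resize(im,None,fx=4,fy=4,interpolation=cv2.INTER_CUBIC))
im=cv2.imread("pics/side0.png")[155:290,140:270]; cv2.imwrite("pics/z2.png",cv2.resize(im,None,fx=4,fy=4,interpolation=cv2.INTER_CUBIC))
E
```

```text
(no output)
```

View pics/z1.png

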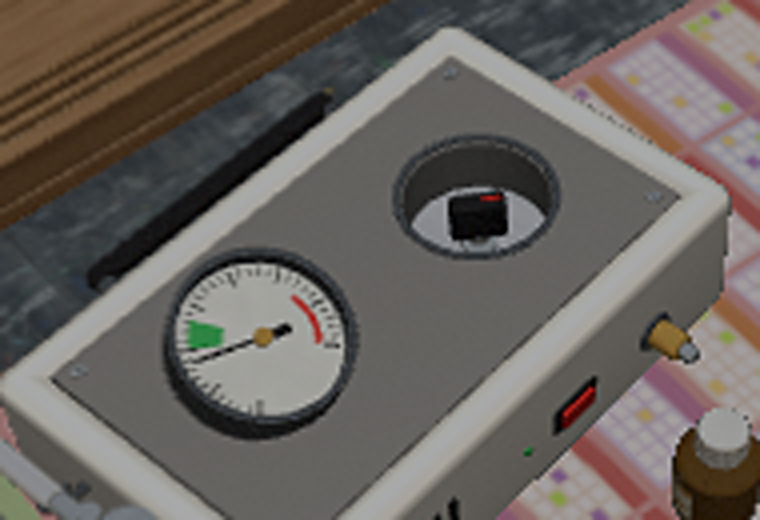

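View pics/z2.png

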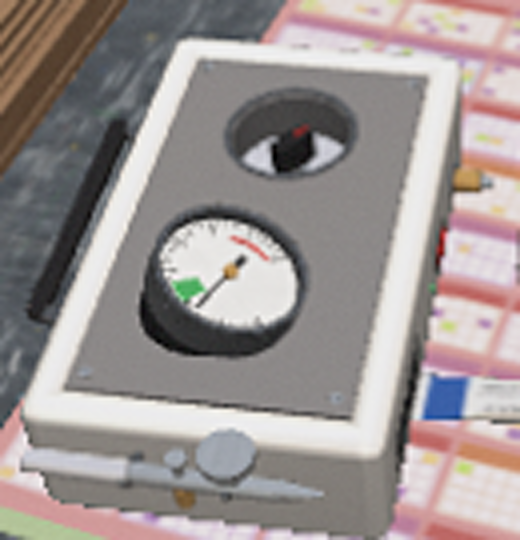

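```bash
python3 - <<'E'
from h import *
np.set_printoptions(precision=4,suppress=True)
def S(p): return np.array(p)/4+[100,110]
def D(p): return np.array(p)/4+[140,155]
a=plane(S([[476,197],[450,72],[655,197],[78,372]]),"scene",.092)
b=plane(D([[291,134],[210,68],[413,84],[85,372],[335,397]]),"side",.092)
print(a,b,sep="\n")
for P in (a,b):
    d=P[1]-P[3]; print("screw +y->-y dir",np.degrees(np.arctan2(d[1],d[0])))
# ellipses for well : project circle
for c in (a[0],b[0]):
  c=c.copy();print(c)
# red dash
for n in("scene","side"):
    im=cv2.imread(f"pics/{n}0.png").astype(int); B,G,R=im[...,0],im[...,1],im[...,2]
    m=(R>90)&(G<60)&(B<60); ys,xs=np.nonzero(m)
    cc=proj(np.r_[a[0][:2],.089],n)[0]; k=np.hypot(xs-cc[0],ys-cc[1])<14
    p=np.array([[xs[k].mean(),ys[k].mean()]]);print(n,k.sum(),p,cc,plane(p,n,.089))
E
```

```text
[[ 0.5796 -0.0391  0.092 ]
 [ 0.6447 -0.0976  0.092 ]
 [ 0.5113 -0.0921  0.092 ]
 [ 0.6543  0.1519  0.092 ]]
[[ 0.5754 -0.0335  0.092 ]
 [ 0.6376 -0.0908  0.092 ]
 [ 0.5075 -0.0858  0.092 ]
 [ 0.6498  0.1554  0.092 ]
 [ 0.5191  0.1595  0.092 ]]
screw +y->-y dir -92.20517121263403
screw +y->-y dir -92.82307064255308
[ 0.5796 -0.0391  0.092 ]
[ 0.5754 -0.0335  0.092 ]
scene 5 [[222. 159.]] [219.0542 160.2901] [[ 0.5773 -0.0452  0.089 ]]
side 6 [[215.     187.1667]] [211.5104 187.7622] [[ 0.5716 -0.042   0.089 ]]
```

```bash
python3 -m creep '[{"gripper":1,"xyz":[8,-4,0],"spin":-0.1},{"gripper":1,"xyz":[16,-9,0],"spin":-0.2},{"gripper":1,"xyz":[24,-13,0],"spin":-0.3},{"gripper":1,"xyz":[32,-18,0],"spin":-0.4},{"gripper":1,"xyz":[40,-22,0],"spin":-0.5},{"gripper":1,"xyz":[54.4,-30.1,0],"spin":-0.7},{"gripper":1,"xyz":[54.4,-30.1,0],"spin":-0.8},{"gripper":1,"xyz":[54.4,-30.1,0],"spin":-0.9}]'
python3 -c "
from station import monitor;print(monitor.read_state())"
```

```text
t: 0.95
position: [0.4237, -0.1927, 0.2312]
tcp_rot: [-2.598, -1.766, -0.0]
ft_force: [0.2, -1.3, 0.0]
width: 0.0852
{'t': 0.95, 'q': array([-4.27188574e-01,  1.42119618e-01, -1.20858697e-01,  1.30821275e+00,
        5.24045366e-04,  1.52047483e+00]), 'qvel': array([1.03858241e+00, 3.10107794e-01, 3.57610125e-01, 4.24936692e-02,
       5.42689098e-04, 8.62561383e-02]), 'effort': array([-11.14281535, -69.20042038,  44.35194612,   0.65918924,
         0.20577743,  -1.0731031 ]), 'position': array([ 0.42365219, -0.19267435,  0.23115405]), 'tcp_rot': array([-2.59773661e+00, -1.76565532e+00, -3.80816839e-04]), 'ft_force': array([ 0.24905297, -1.33549566,  0.02876686]), 'ft_torque': array([-0.01918745, -0.03242201, -0.04094893]), 'width': 0.08521169001772941}
```

```bash
python3 -m creep '[{"gripper":1,"xyz":[5,2,0],"spin":-0.15},{"gripper":1,"xyz":[9,4,0],"spin":-0.3},{"gripper":1,"xyz":[13,6,0],"spin":-0.45},{"gripper":1,"xyz":[17,7,0],"spin":-0.6},{"gripper":1,"xyz":[20.3,8.5,0],"spin":-0.75},{"gripper":1,"xyz":[20.3,8.5,0],"spin":-0.9},{"gripper":1,"xyz":[20.3,8.5,0],"spin":-1.05},{"gripper":1,"xyz":[20.3,8.5,0],"spin":-1.2}]'
python3 -m creep '[{"gripper":1,"xyz":[0,0,0],"spin":-0.15},{"gripper":1,"xyz":[0,0,0],"spin":-0.3},{"gripper":1,"xyz":[0,0,0],"spin":-0.45},{"gripper":1,"xyz":[0,0,0],"spin":-0.6},{"gripper":1,"xyz":[0,0,0],"spin":-0.75},{"gripper":1,"xyz":[0,0,0],"spin":-0.9},{"gripper":1,"xyz":[0,0,0],"spin":-1.05},{"gripper":1,"xyz":[0,0,0],"spin":-1.2}]'
python3 -m creep '[{"gripper":1,"xyz":[0,0,0],"spin":-0.15},{"gripper":1,"xyz":[0,0,0],"spin":-0.3},{"gripper":1,"xyz":[0,0,0],"spin":-0.45},{"gripper":1,"xyz":[0,0,0],"spin":-0.6},{"gripper":1,"xyz":[0,0,0],"spin":-0.7}]'
python3 - <<'E'
from h import *
st,im=shot("wrist","1"); print(st["q"],st["position"],st["tcp_rot"],st["qvel"])
_,im=shot("scene","1")
E
```

```text
t: 1.75
position: [0.5774, -0.0348, 0.2307]
tcp_rot: [-1.146, -2.924, -0.0]
ft_force: [0.2, 0.3, 0.4]
width: 0.086
t: 2.55
position: [0.5772, -0.0348, 0.2304]
tcp_rot: [0.704, -3.06, -0.002]
ft_force: [-0.4, 0.0, 0.2]
width: 0.0853
t: 3.05
position: [0.5771, -0.0348, 0.2301]
tcp_rot: [1.719, -2.628, -0.003]
ft_force: [-0.5, -0.8, -0.2]
width: 0.0852
[-6.05847864e-02  3.81076108e-01  1.90814234e-01  1.38283356e+00
  6.17631585e-04 -1.21900082e+00] [ 0.57712247 -0.0348124   0.23011722] [ 1.71877685 -2.62795213 -0.00293304] [ 5.78754786e-04 -1.15235097e-03 -9.61995671e-04  1.34617278e-03
  2.64397613e-04 -1.01204533e+00]
```

View pics/wrist1.png

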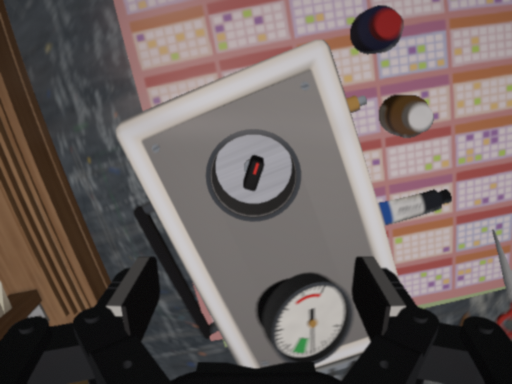

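View pics/scene1.png

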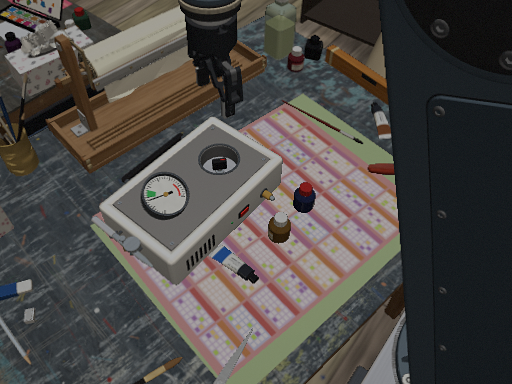

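Wrist view: well centred near (254,174), knob bar near (254,172) with the dash up and to the right, gauge at (312,322). The arm was still turning, so I'll take it again at rest and measure.

```bash
python3 - <<'E'
from h import *
np.set_printoptions(precision=4,suppress=True)
st,im=shot("wrist","2"); print(st["q"],st["position"],st["tcp_rot"],st["qvel"])
h=cv2.cvtColor(im,cv2.COLOR_RGB2GRAY)
cv2.imwrite("pics/z3.png",cv2.resize(im[110:240,190:320,::-1],None,fx=4,fy=4,interpolation=cv2.INTER_CUBIC))
cv2.imwrite("pics/z4.png",cv2.resize(im[260:370,240:370,::-1],None,fx=4,fy=4,interpolation=cv2.INTER_CUBIC))
E
```

```text
[-0.0606  0.381   0.1909  1.3829  0.0006 -1.2148] [ 0.5771 -0.0348  0.2302] [ 1.7132 -2.6317 -0.0028] [-0.0008  0.0006  0.0009 -0.0016  0.0004  0.1338]
```

View pics/z3.png

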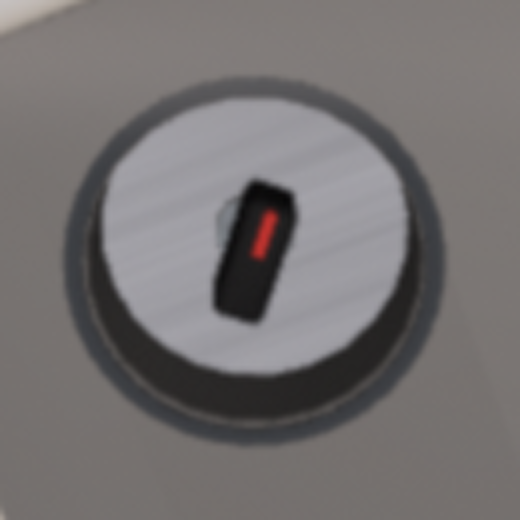

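View pics/z4.png

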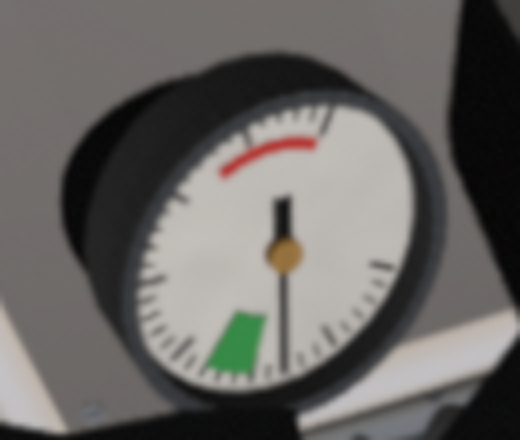

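```bash
cat > g.py <<'E'
from h import *
# gauge: fit ellipse of white dial -> unit circle by affine; angle of green & needle
def gauge(im,cx,cy,r=50,dbg=None):
    y0,x0=max(0,int(cy-r)),max(0,int(cx-r)); c=im[y0:y0+2*r,x0:x0+2*r]
    c=cv2.resize(c,None,fx=4,fy=4,interpolation=cv2.INTER_CUBIC); hsv=cv2.cvtColor(c,cv2.COLOR_RGB2HSV)
    H,S,V=hsv[...,0],hsv[...,1],hsv[...,2]
    Y,X=np.mgrid[:c.shape[0],:c.shape[1]]
    near=np.hypot(X-4*r,Y-4*r)<4*r
    w=((S<45)&(V>130)&near).astype(np.uint8); gr=((H>45)&(H<85)&(S>110)&(V>60)&near).astype(np.uint8)
    m=cv2.morphologyEx(w|gr,cv2.MORPH_CLOSE,cv2.getStructuringElement(cv2.MORPH_ELLIPSE,(25,25)))
    cs,_=cv2.findContours(m,cv2.RETR_EXTERNAL,cv2.CHAIN_APPROX_NONE)
    k=min((q for q in cs if cv2.contourArea(q)>3000),key=lambda q:np.hypot(*(q.reshape(-1,2).mean(0)-4*r)))
    hull=cv2.convexHull(k); (ex,ey),(d1,d2),an=cv2.fitEllipse(hull)
    a=np.radians(an); Rm=np.array([[np.cos(a),np.sin(a)],[-np.sin(a),np.cos(a)]])
    A=Rm.T@np.diag([2/d1,2/d2])@Rm
    T=lambda u:(np.c_[u]-[ex,ey])@A.T
    g=T(np.argwhere(gr)[:,::-1]); gb=np.arctan2(g[:,1],g[:,0]); gm=np.angle(np.mean(np.exp(1j*gb)))
    P=T(np.c_[X.ravel(),Y.ravel()]); rr=np.hypot(*P.T); th=np.angle(np.exp(1j*(np.arctan2(P[:,1],P[:,0])-gm)))
    dark=255-cv2.cvtColor(c,cv2.COLOR_RGB2GRAY).ravel().astype(float)
    bins=np.arange(-1.2,1.2,.02); prof=[]
    for b in bins:
        s=(rr>.3)&(rr<.62)&(abs(th-b)<.02); prof.append(dark[s].mean())
    prof=np.array(prof)
    d=np.angle(np.exp(1j*(gb-gm)))
    if dbg:
        cv2.ellipse(c,((ex,ey),(d1,d2),an),(255,0,255),1); cv2.imwrite(dbg,c[:,:,::-1])
    return (x0+ex/4,y0+ey/4),(d1/4,d2/4,an),gm,np.percentile(d,[1,99]),bins,prof
E
python3 - <<'E'
from g import *
np.set_printoptions(precision=3,suppress=True)
st=monitor.read_state()
im=cv2.imread("pics/wrist2.png")[:,:,::-1].copy()
Z=lambda p:np.array(p)/4+[190,110]
w=plane(Z([[254.5,261]]),"wrist",.092,st); print("well",w)
d=plane(Z([[258,258],[274,213]]),"wrist",.089,st); v=d[1]-d[0];print("dash",d,np.degrees(np.arctan2(v[1],v[0])))
Rt=Ro.from_rotvec(st["tcp_rot"]).as_matrix(); print("toolx",np.degrees(np.arctan2(Rt[1,0],Rt[0,0])),Rt[:,2])
top=plane(Z([[256,183],[296,200],[255,325],[213,308]]),"wrist",.089,st);print(top)
c,e,gm,ext,b,p=gauge(im,312,322,dbg="pics/g2.png"); print(c,e,gm,ext); i=p.argsort()[::-1][:6]; print(b[i],p[i])
E
```

```text
well [[ 0.576 -0.039  0.092]]
dash [[ 0.575 -0.038  0.089]
 [ 0.568 -0.046  0.089]] -133.08393449736116
toolx -114.10802253884894 [-0.002  0.001 -1.   ]
[[ 0.569 -0.053  0.089]
 [ 0.563 -0.047  0.089]
 [ 0.582 -0.025  0.089]
 [ 0.589 -0.032  0.089]]
(309.0558204650879, 322.0438117980957) (57.18385696411133, 80.6665267944336, 41.98539352416992) 1.8205638388867098 [-0.192  0.193]
[-0.52 -0.54 -0.5  -0.56 -0.48 -0.58] [164.144 161.697 158.519 151.954 144.481 137.827]
```

View pics/g2.png

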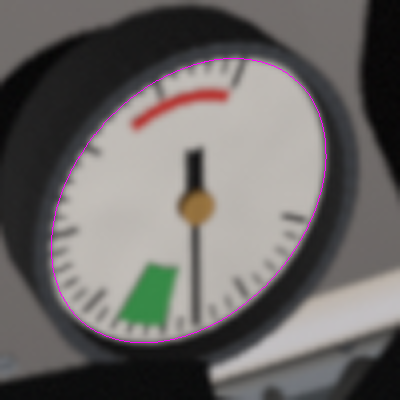

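```bash
cat >> g.py <<'E'
def ndiff(e,gm,vec):
    d1,d2,an=e; a=np.radians(an); Rm=np.array([[np.cos(a),np.sin(a)],[-np.sin(a),np.cos(a)]])
    A=Rm.T@np.diag([2/d1,2/d2])@Rm; v=A@np.array(vec,float)
    return np.angle(np.exp(1j*(gm-np.arctan2(v[1],v[0]))))
E
python3 - <<'E'
from g import *
im=cv2.imread("pics/wrist2.png")[:,:,::-1].copy()
c,e,gm,*_=gauge(im,312,322); print(ndiff(e,gm,[1,114]))
st=monitor.read_state()
P=[0.576,-0.039]
Rt=Ro.from_rotvec(st["tcp_rot"]).as_matrix()
for p in ([.576,-.039],): print((Rt.T@(np.r_[p,0.085]-st["position"]))*100)
E
```

```text
0.4291292924036625
[ 0.42719644 -0.10140511 14.52020625]
```

```bash
python3 -m creep '[{"gripper":-0.34,"xyz":[0.43,-0.1,2],"spin":0.14},{"gripper":-0.34,"xyz":[0.43,-0.1,5],"spin":0.28},{"gripper":-0.34,"xyz":[0.43,-0.1,8],"spin":0.33},{"gripper":-0.34,"xyz":[0.43,-0.1,10.5],"spin":0.33},{"gripper":-0.34,"xyz":[0.43,-0.1,11.5],"spin":0.33},{"gripper":-0.34,"xyz":[0.43,-0.1,11.5],"spin":0.33},{"gripper":-0.34,"xyz":[0.43,-0.1,11.5],"spin":0.33},{"gripper":-0.34,"xyz":[0.43,-0.1,11.5],"spin":0.33}]'
python3 - <<'E'
from h import *
np.set_printoptions(precision=4,suppress=True)
st,im=shot("wrist","3"); print(st["q"],st["position"],st["tcp_rot"],st["qvel"])
cv2.imwrite("pics/z5.png",cv2.resize(im[:,:,::-1],None,fx=1.55,fy=1.55,interpolation=cv2.INTER_CUBIC))
Rt=Ro.from_rotvec(st["tcp_rot"]).as_matrix(); print("toolx",np.degrees(np.arctan2(Rt[1,0],Rt[0,0])))
E
```

```text
t: 4.0
position: [0.5769, -0.0391, 0.1166]
tcp_rot: [-1.251, 2.881, 0.001]
ft_force: [0.2, 0.0, 0.1]
width: 0.0281
[-0.068   0.4172 -0.045   1.1087  0.0006 -0.8875] [ 0.5769 -0.0391  0.1166] [-1.2515  2.8813  0.0009] [-0.001  -0.0016 -0.0042 -0.005  -0.0008 -0.0038]
toolx -133.04538817497377
```

View pics/z5.png

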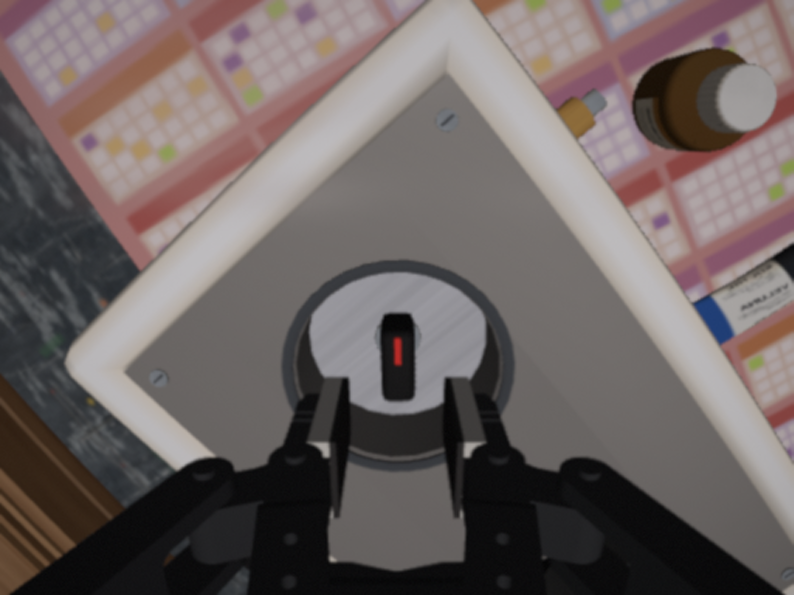

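Fingers and knob line up: the finger midline is at x≈397 in the zoomed picture, and the knob and well centre are at x≈398.

```bash
python3 - <<'E'
from h import *
st=monitor.read_state()
w=plane(np.array([[398,366]])/1.55,"wrist",.092,st)[0]
t=plane(np.array([[384,333],[411,333],[385,399],[411,399],[397.5,337],[397.5,366]])/1.55,"wrist",.089,st)
Rt=Ro.from_rotvec(st["tcp_rot"]).as_matrix()
print(w,((np.vstack([w,t])-st["position"])@Rt)*100)
E
```

```text
[ 0.57474682 -0.03969316  0.092     ] [[ 0.18762013  0.1149945   2.45113337]
 [ 1.28760317 -0.36410779  2.75050301]
 [ 1.28751583  0.5589229   2.75093835]
 [-1.26024126 -0.3469504   2.75144793]
 [-1.26056126  0.58399167  2.75188709]
 [ 1.1399329   0.09756809  2.75077504]
 [ 0.04422654  0.09893127  2.75117857]]
```

```bash
python3 -m creep '[{"gripper":-0.34,"xyz":[0.1,0.08,2],"spin":0},{"gripper":-0.34,"xyz":[0.1,0.08,3.5],"spin":0},{"gripper":-0.34,"xyz":[0.1,0.08,4.6],"spin":0},{"gripper":-0.34,"xyz":[0.1,0.08,4.6],"spin":0},{"gripper":-0.34,"xyz":[0.1,0.08,4.6],"spin":0}]'
python3 -m creep '[{"gripper":-0.5,"xyz":[0,0,0],"spin":0},{"gripper":-0.7,"xyz":[0,0,0],"spin":0},{"gripper":-1,"xyz":[0,0,0],"spin":0},{"gripper":-1,"xyz":[0,0,0],"spin":0},{"gripper":-1,"xyz":[0,0,0],"spin":0}]'
python3 - <<'E'
from h import *
np.set_printoptions(precision=4,suppress=True)
st,im=shot("wrist","4"); print(st)
cv2.imwrite("pics/z6.png",cv2.resize(im[:,:,::-1],None,fx=1.55,fy=1.55,interpolation=cv2.INTER_CUBIC))
E
```

```text
t: 4.55
position: [0.5759, -0.0393, 0.0711]
tcp_rot: [-1.251, 2.881, 0.001]
ft_force: [-0.1, -0.6, 0.8]
width: 0.0283
t: 5.05
position: [0.5762, -0.0392, 0.0714]
tcp_rot: [-1.251, 2.88, 0.0]
ft_force: [1.5, 1.7, 0.9]
width: 0.0104
{'t': 5.05, 'q': array([-0.0683,  0.4466, -0.1203,  1.0028,  0.0008, -0.888 ]), 'qvel': array([-0.0005,  0.0014, -0.0013, -0.0026, -0.0005, -0.0016]), 'effort': array([ -1.0936, -84.5785,  43.5822,   0.7301,  -0.562 ,   0.0477]), 'position': array([ 0.5762, -0.0392,  0.0714]), 'tcp_rot': array([-1.2513,  2.8802,  0.0004]), 'ft_force': array([1.4721, 1.6524, 0.9407]), 'ft_torque': array([ 0.3644, -0.4211,  0.0246]), 'width': 0.010443408777366409}
```

View pics/z6.png

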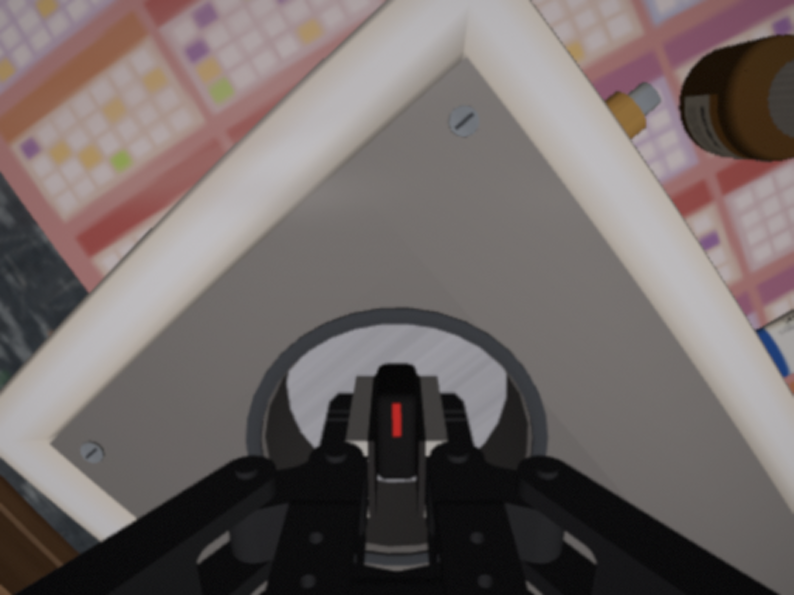

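```bash
python3 -m creep '[{"gripper":-1,"xyz":[0,0,0],"spin":0.12},{"gripper":-1,"xyz":[0,0,0],"spin":0.24},{"gripper":-1,"xyz":[0,0,0],"spin":0.36},{"gripper":-1,"xyz":[0,0,0],"spin":0.48},{"gripper":-1,"xyz":[0,0,0],"spin":0.6},{"gripper":-1,"xyz":[0,0,0],"spin":0.72},{"gripper":-1,"xyz":[0,0,0],"spin":0.84},{"gripper":-1,"xyz":[0,0,0],"spin":0.84}]'
python3 - <<'E'
from g import *
np.set_printoptions(precision=4,suppress=True)
st,im=shot("scene","5"); print(st["q"],st["ft_force"],st["ft_torque"])
_,im2=shot("side","5")
a=cv2.resize(im[150:240,120:210],(400,400),interpolation=cv2.INTER_CUBIC);b=cv2.resize(im2[185:265,155:235],(400,400),interpolation=cv2.INTER_CUBIC)
cv2.imwrite("pics/z7.png",np.hstack([a,b])[:,:,::-1])
for n,c in(("scene",(165,195)),("side",(196,224))):
  for k in("0","5"):
    i=cv2.imread(f"pics/{n}{k}.png")[:,:,::-1].copy()
    try:
        c_,e,gm,ext,bb,p=gauge(i,*c,r=26,dbg=f"pics/g_{n}{k}.png");j=p.argmax();print(n,k,c_,e,gm,ext,bb[j],p[j])
    except Exception as x: print(n,k,repr(x))
E
```

```text
t: 5.9
position: [0.5755, -0.0377, 0.0711]
tcp_rot: [-0.038, -3.141, -0.006]
ft_force: [-2.4, 12.7, 3.4]
width: 0.0104
[-0.0673  0.4466 -0.1211  1.0036  0.0036 -0.0434] [-2.4292 12.7398  3.3741] [2.6053 0.6033 0.0284]
scene 0 (165.05174446105957, 194.81165313720703) (37.03205490112305, 42.41458511352539, 108.71658325195312) -3.1073665080647266 [-0.2161  0.2146] -0.41999999999999926 213.17948717948718
scene 5 (163.88578605651855, 193.20818710327148) (37.52177047729492, 46.807464599609375, 128.23146057128906) 2.975496136752291 [-0.2102  0.2381] 0.020000000000001128 212.1
side 0 (195.9848175048828, 223.9848175048828) (53.87501525878906, 53.87554168701172, 135.0) 2.804336603047056 [-0.1996  0.1813] -0.5199999999999994 162.98529411764707
side 5 (196.14679145812988, 224.09084701538086) (53.28369903564453, 54.062557220458984, 21.72722053527832) 2.8223249851907086 [-0.1929  0.1777] 0.060000000000001164 170.9090909090909
```

View pics/z7.png

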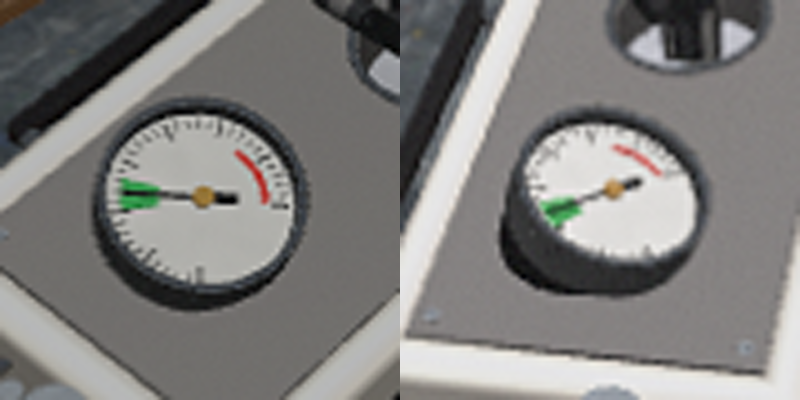

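The needle is mid-green in both views, within about 0.05 rad. The side force is 12.7 N, so I'll let it relax before pressing.

```bash
python3 -m creep '[{"gripper":-1,"xyz":[0,0,0],"spin":0},{"gripper":-1,"xyz":[0,0,0],"spin":0}]'
python3 -m creep '[{"gripper":-1,"xyz":[0,0,0.05],"spin":0},{"gripper":-1,"xyz":[0,0,0.1],"spin":0},{"gripper":-1,"xyz":[0,0,0.1],"spin":0}]'
python3 -c "
from station import monitor;s=monitor.read_state();print(s['position'],s['ft_force'],s['ft_torque'])"
```

```text
t: 6.2
position: [0.5755, -0.0374, 0.0711]
tcp_rot: [-0.031, -3.141, -0.006]
ft_force: [0.4, 3.1, 1.8]
width: 0.0104
t: 6.5
position: [0.5755, -0.0374, 0.0701]
tcp_rot: [-0.031, -3.141, -0.006]
ft_force: [-0.2, 2.8, 4.0]
width: 0.0108
[ 0.57547884 -0.03744333  0.07013256] [-0.18533339  2.84462569  4.02016275] [ 0.62493965  0.10097671 -0.03869004]
```

```bash
python3 -m creep '[{"gripper":-1,"xyz":[0,0,0.05],"spin":0},{"gripper":-1,"xyz":[0,0,0.1],"spin":0},{"gripper":-1,"xyz":[0,0,0.1],"spin":0}]'; python3 -m creep '[{"gripper":-1,"xyz":[0,0,0.05],"spin":0},{"gripper":-1,"xyz":[0,0,0.05],"spin":0}]'
python3 -c "
from station import monitor;s=monitor.read_state();print(s['position'],s['ft_force'],s['ft_torque'])"
```

```text
t: 6.8
position: [0.5755, -0.0374, 0.0692]
tcp_rot: [-0.031, -3.141, -0.006]
ft_force: [-0.5, 3.0, 4.7]
width: 0.0102
t: 7.0
position: [0.5755, -0.0374, 0.0689]
tcp_rot: [-0.031, -3.141, -0.007]
ft_force: [-1.7, 2.6, 6.0]
width: 0.0108
[ 0.57551121 -0.03742007  0.06889647] [-1.71674073  2.57209903  6.0332726 ] [ 0.57592871  0.33100081 -0.04712215]
```

```bash
python3 -m creep '[{"gripper":-1,"xyz":[0,0,0.06],"spin":0.03},{"gripper":-1,"xyz":[0,0,0.06],"spin":0.06},{"gripper":-1,"xyz":[0,0,0.06],"spin":0.09},{"gripper":-1,"xyz":[0,0,0.06],"spin":0.12}]'
python3 -c "
from station import monitor;s=monitor.read_state();print(s['position'],s['ft_force'],s['ft_torque'],s['q'][5])"
```

```text
t: 7.4
position: [0.5755, -0.0372, 0.0682]
tcp_rot: [-0.221, -3.133, -0.007]
ft_force: [-0.7, 4.2, 2.8]
width: 0.0103
[ 0.57550444 -0.03722618  0.06822521] [-0.70682825  4.15486662  2.84019149] [0.99297584 0.00190569 0.59090728] 0.07358226357844695
```

Vertical force dropped and z-torque rose to 0.59 N m, so the keys have probably met a slot wall. I'll ease the twist off.

```bash
python3 -m creep '[{"gripper":-1,"xyz":[0,0,0],"spin":-0.03},{"gripper":-1,"xyz":[0,0,0],"spin":-0.03}]'
python3 -c "
from station import monitor;s=monitor.read_state();print(s['position'],s['ft_force'],s['ft_torque'],s['q'][5])"
```

```text
t: 7.6
position: [0.5755, -0.0373, 0.0682]
tcp_rot: [-0.17, -3.137, -0.007]
ft_force: [0.4, 3.6, 3.1]
width: 0.0104
[ 0.57545645 -0.03725861  0.06817893] [0.3683012  3.57127238 3.14542903] [0.63139062 0.02086553 0.15624465] 0.04129728540564285
```

```bash
python3 -m creep '[{"gripper":-1,"xyz":[0,0,0.04],"spin":-0.01},{"gripper":-1,"xyz":[0,0,0.08],"spin":-0.015},{"gripper":-1,"xyz":[0,0,0.08],"spin":-0.015}]'
python3 -c "
from station import monitor;s=monitor.read_state();print(s['position'],s['ft_force'],s['ft_torque'],s['q'][5])"
```

```text
t: 7.9
position: [0.5755, -0.0373, 0.0673]
tcp_rot: [-0.146, -3.138, -0.007]
ft_force: [-0.0, 2.6, 1.8]
width: 0.0108
[ 0.57549906 -0.03728544  0.06731097] [-0.00284435  2.58470892  1.83404046] [ 0.62464296 -0.03832745  0.06463967] 0.025890924491341477
```

```bash
python3 -m creep '[{"gripper":-1,"xyz":[0,0,0.04],"spin":0},{"gripper":-1,"xyz":[0,0,0.08],"spin":0},{"gripper":-1,"xyz":[0,0,0.1],"spin":0},{"gripper":-1,"xyz":[0,0,0.1],"spin":0}]'
python3 -m creep '[{"gripper":-1,"xyz":[0,0,0.04],"spin":0},{"gripper":-1,"xyz":[0,0,0.08],"spin":0},{"gripper":-1,"xyz":[0,0,0.08],"spin":0}]'
python3 -c "
from station import monitor;s=monitor.read_state();print(s['position'],s['ft_force'],s['ft_torque'],s['q'][5])"
```

```text
t: 8.3
position: [0.5755, -0.0373, 0.0663]
tcp_rot: [-0.146, -3.138, -0.007]
ft_force: [0.2, 3.0, 2.3]
width: 0.0103
t: 8.6
position: [0.5756, -0.0373, 0.066]
tcp_rot: [0.146, 3.138, 0.007]
ft_force: [-3.9, 3.6, 12.2]
width: 0.0102
[ 0.57555802 -0.03726818  0.06603249] [-3.88355305  3.63877034 12.22654153] [0.73548402 0.77394864 0.07620005] 0.025943796695330035
```

```bash
python3 -m creep '[{"gripper":-1,"xyz":[0,0,0],"spin":0},{"gripper":-1,"xyz":[0,0,0],"spin":0}]'
python3 -m creep '[{"gripper":-1,"xyz":[0,0,0.03],"spin":-0.015},{"gripper":-1,"xyz":[0,0,0.03],"spin":-0.015},{"gripper":-1,"xyz":[0,0,0.03],"spin":-0.015}]'
python3 - <<'E'
from h import *
st,im=shot("wrist","6");s=st;print(s['position'],s['ft_force'],s['ft_torque'],s['q'][5])
cv2.imwrite("pics/z8.png",cv2.resize(im[:,:,::-1],None,fx=1.55,fy=1.55,interpolation=cv2.INTER_CUBIC))
E
```

```text
t: 8.8
position: [0.5755, -0.0373, 0.0661]
tcp_rot: [0.146, 3.138, 0.007]
ft_force: [-1.5, 3.2, 6.7]
width: 0.0102
t: 9.1
position: [0.5755, -0.0373, 0.0661]
tcp_rot: [0.123, 3.139, 0.007]
ft_force: [-2.1, 3.8, 8.1]
width: 0.0104
[ 0.57550912 -0.03730058  0.06607733] [-2.07566366  3.78733946  8.12246236] [0.63851193 0.55313401 0.03350505] 0.010982549586416646
```

View pics/z8.png

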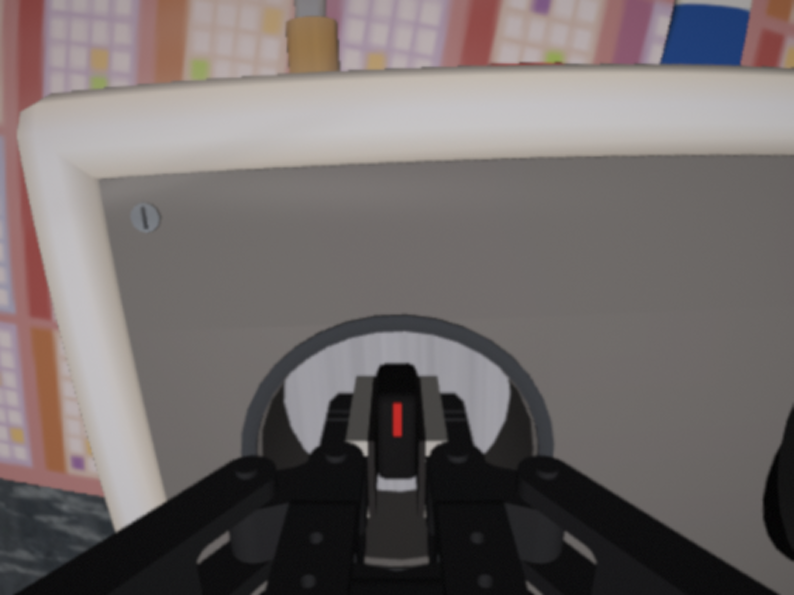

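```bash
python3 -m creep '[{"gripper":-0.34,"xyz":[0,0,0],"spin":0},{"gripper":-0.34,"xyz":[0,0,0],"spin":0},{"gripper":-0.34,"xyz":[0,0,0],"spin":0},{"gripper":-0.34,"xyz":[0,0,0],"spin":0}]'
python3 -m creep '[{"gripper":-0.34,"xyz":[0,0,-2],"spin":0},{"gripper":-0.34,"xyz":[0,0,-4],"spin":0},{"gripper":-0.34,"xyz":[0,0,-5.05],"spin":0},{"gripper":-0.34,"xyz":[0,0,-5.05],"spin":0},{"gripper":-0.34,"xyz":[0,0,-5.05],"spin":0}]'
python3 - <<'E'
from g import *
st,im=shot("wrist","7");s=st;print(s['position'],s['tcp_rot'],s['ft_force'],s['qvel'])
_,a=shot("scene","7");_,b=shot("side","7")
cv2.imwrite("pics/z9.png",cv2.resize(im[:,:,::-1],None,fx=1.55,fy=1.55,interpolation=cv2.INTER_CUBIC))
a=cv2.resize(a[150:240,120:210],(400,400),interpolation=cv2.INTER_CUBIC);b=cv2.resize(b[185:265,155:235],(400,400),interpolation=cv2.INTER_CUBIC)
cv2.imwrite("pics/z10.png",np.hstack([a,b])[:,:,::-1])
i=cv2.imread("pics/side7.png")[:,:,::-1].copy();r=gauge(i,196,224,r=26);print(r[3],r[4][r[5].argmax()])
i=cv2.imread("pics/scene7.png")[:,:,::-1].copy();r=gauge(i,165,195,r=26);print(r[3],r[4][r[5].argmax()])
E
```

```text
t: 9.55
position: [0.5754, -0.0374, 0.0659]
tcp_rot: [0.123, 3.139, 0.007]
ft_force: [-0.9, 0.3, -0.3]
width: 0.0283
t: 10.05
position: [0.5753, -0.0377, 0.1158]
tcp_rot: [-0.123, -3.139, -0.007]
ft_force: [0.1, 0.4, -0.9]
width: 0.0285
[ 0.57525821 -0.03766724  0.11577028] [-0.12295903 -3.13884138 -0.00656027] [ 0.11178964  0.37391453 -0.90837617] [ 0.00114988  0.00853555 -0.01345045 -0.00403013  0.0008502   0.00069385]
[-0.18423871  0.1843578 ] 0.1000000000000012
[-0.2099459   0.23935693] 0.040000000000001146
```

View pics/z9.png

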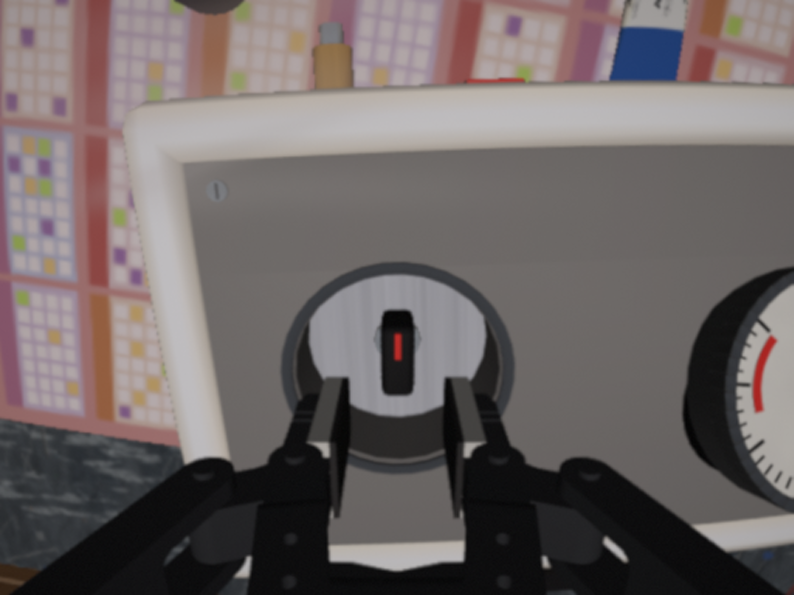

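View pics/z10.png

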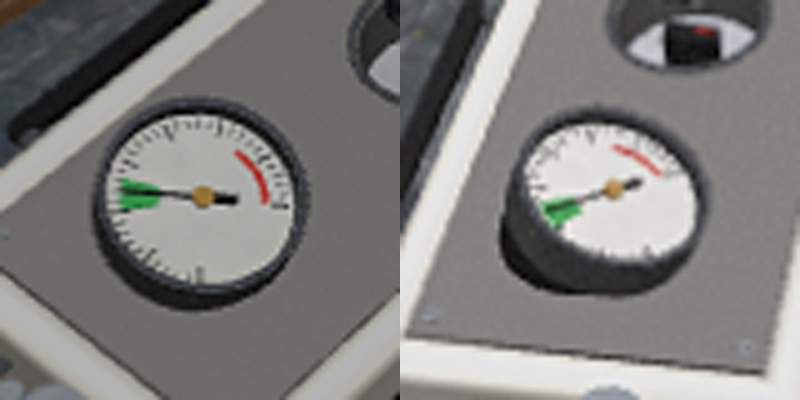

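```bash
python3 - <<'E'
from h import *
ci=vision.camera_info("wrist")
def meas(f,pos,rot):
    im=cv2.imread(f)[:,:,::-1].astype(int); R,G,B=im[...,0],im[...,1],im[...,2]
    wgt=np.clip(R-np.maximum(G,B)-25,0,None).astype(float); wgt[:190]=0;wgt[260:]=0;wgt[:,:240]=0;wgt[:,275:]=0
    ys,xs=np.nonzero(wgt>20); w=wgt[ys,xs]; mid=np.array([np.average(xs,weights=w),np.average(ys,weights=w)])
    # well floor/rim outer dark ring: top & bottom rows on column
    g=cv2.cvtColor(im.astype(np.uint8),cv2.COLOR_RGB2GRAY); col=g[150:220,254:258].mean(1)
    print(f,mid,ys.min(),ys.max(),w.sum(),[int(v) for v in col[10:35]])
    return mid,dict(position=np.array(pos),tcp_rot=np.array(rot))
m1,s1=meas("pics/wrist3.png",[.5769,-.0391,.1166],[-1.2515,2.8813,.0009])
m2,s2=meas("pics/wrist7.png",[.57525821,-.03766724,.11577028],[-.12295903,-3.13884138,-.00656027])
for (m,s,c) in((m1,s1,366),(m2,s2,367.5)):
    Rt=Ro.from_rotvec(s["tcp_rot"]).as_matrix()
    w=(plane([[398/1.55,c/1.55]],"wrist",.092,s)-s["position"])@Rt
    for z in (.089,.086,.083):
        d=(plane([m],"wrist",z,s)-s["position"])@Rt; print(z,(d-w)[0,:2]*1000)
E
```

```text
pics/wrist3.png [256.13462775 226.2855857 ] 217 235 7777.0 [110, 109, 110, 110, 109, 109, 106, 94, 65, 57, 58, 59, 58, 57, 62, 91, 133, 144, 145, 145, 147, 147, 147, 147, 147]
pics/wrist7.png [256.20371815 223.4050962 ] 215 232 7692.0 [106, 107, 106, 106, 106, 106, 106, 105, 97, 71, 59, 59, 59, 59, 58, 60, 76, 114, 144, 151, 152, 152, 151, 152, 151]
0.089 [ 4.38910029 -0.33892365]
0.086 [ 3.05944711 -0.33192439]
0.083 [ 1.72979392 -0.32492513]
0.089 [ 6.59652816 -0.30286776]
0.086 [ 5.29728879 -0.29524168]
0.083 [ 3.99804942 -0.28761559]
```

The dash height puts the knob 5.1–5.6 mm down, ±1 mm, and it stayed down after release. To be sure, I'll probe its top with shut fingertips, which should touch at about z 0.083, and press gently.

```bash
python3 -m creep '[{"gripper":-1,"xyz":[0,0,0],"spin":0},{"gripper":-1,"xyz":[0,0,0],"spin":0},{"gripper":-1,"xyz":[0,0,1],"spin":0},{"gripper":-1,"xyz":[0,0,2],"spin":0},{"gripper":-1,"xyz":[0,0,2.6],"spin":0},{"gripper":-1,"xyz":[0,0,2.6],"spin":0},{"gripper":-1,"xyz":[0,0,2.6],"spin":0}]'
python3 -m creep '[{"gripper":-1,"xyz":[0,0,0.1],"spin":0},{"gripper":-1,"xyz":[0,0,0.2],"spin":0},{"gripper":-1,"xyz":[0,0,0.3],"spin":0},{"gripper":-1,"xyz":[0,0,0.3],"spin":0}]'
```

```text
t: 10.9
position: [0.5748, -0.0375, 0.0893]
tcp_rot: [-0.123, -3.137, -0.007]
ft_force: [-0.5, -1.4, -0.2]
width: 0.0003
t: 11.3
position: [0.5747, -0.0375, 0.0862]
tcp_rot: [-0.123, -3.137, -0.007]
ft_force: [-0.6, 0.5, -0.5]
width: 0.0002
```

```bash
python3 -m creep '[{"gripper":-1,"xyz":[0,0,0.1],"spin":0},{"gripper":-1,"xyz":[0,0,0.1],"spin":0}]'
```

```text
t: 11.5
position: [0.5747, -0.0375, 0.0851]
tcp_rot: [-0.123, -3.137, -0.007]
ft_force: [0.1, -0.4, 0.4]
width: -0.0
```

No contact at 0.0851, so the knob is already at least 4 mm down. I'll carry on.

```bash
python3 -m creep '[{"gripper":-1,"xyz":[0,0,0.05],"spin":0},{"gripper":-1,"xyz":[0,0,0.1],"spin":0},{"gripper":-1,"xyz":[0,0,0.1],"spin":0}]'; python3 -m creep '[{"gripper":-1,"xyz":[0,0,0.05],"spin":0},{"gripper":-1,"xyz":[0,0,0.05],"spin":0}]'
```

```text
t: 11.8
position: [0.5746, -0.0375, 0.084]
tcp_rot: [-0.123, -3.137, -0.007]
ft_force: [0.4, 0.6, -0.7]
width: 0.0
t: 12.0
position: [0.5746, -0.0375, 0.0835]
tcp_rot: [-0.123, -3.137, -0.007]
ft_force: [-0.1, -0.1, -0.3]
width: 0.0003
```

```bash
python3 -m creep '[{"gripper":-1,"xyz":[0,0,0.05],"spin":0},{"gripper":-1,"xyz":[0,0,0.05],"spin":0}]'
```

```text
t: 12.2
position: [0.5747, -0.0375, 0.0831]
tcp_rot: [-0.123, -3.137, -0.007]
ft_force: [-0.4, 0.6, 1.6]
width: -0.0001
```

Contact came at 0.0831, so the knob is about 5.9 mm down. Retreating for the final check.

```bash
python3 -m creep '[{"gripper":-1,"xyz":[0,0,-1],"spin":0},{"gripper":-1,"xyz":[0,0,-4],"spin":0},{"gripper":-1,"xyz":[0,0,-8],"spin":0},{"gripper":-1,"xyz":[0,0,-12],"spin":0},{"gripper":-1,"xyz":[0,0,-14],"spin":0},{"gripper":-1,"xyz":[0,0,-14],"spin":0},{"gripper":-1,"xyz":[0,0,-14],"spin":0},{"gripper":-1,"xyz":[0,0,-14],"spin":0}]'
python3 - <<'E'
from g import *
_,a=shot("scene","9");_,b=shot("side","9")
a=cv2.resize(a[110:250,110:310],(400,280),interpolation=cv2.INTER_CUBIC);b=cv2.resize(b[185:265,155:235],(400,280),interpolation=cv2.INTER_CUBIC)
cv2.imwrite("pics/z11.png",np.hstack([a,b])[:,:,::-1])
i=cv2.imread("pics/side9.png")[:,:,::-1].copy();r=gauge(i,196,224,r=26);print(r[3],r[4][r[5].argmax()])
i=cv2.imread("pics/scene9.png")[:,:,::-1].copy();r=gauge(i,165,195,r=26);print(r[3],r[4][r[5].argmax()])
E
```

```text
t: 13.0
position: [0.5744, -0.038, 0.2222]
tcp_rot: [-0.123, -3.136, -0.007]
ft_force: [0.1, 0.3, -0.3]
width: 0.0001
[-0.18535084  0.18517019] 0.08000000000000118
[-0.20622062  0.22996944] 0.08000000000000118
```

View pics/z11.png

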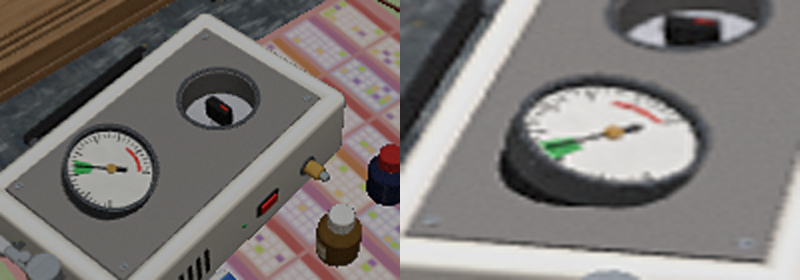

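The needle is in the green band, about 0.08 rad from its middle, and the bottles have not moved. Handing in.

```bash
python3 -c "
from station import job;print(job.hand_in())"
```

```text
the job is handed in; nothing more can be done
None
```

The knob is locked fully down with the needle in the green band, and I handed the job in at about 13 s. No verdict was reported.

**What I did:** I gripped the knob and turned it about 0.84 rad clockwise, which put the needle mid-band with the knob still up. Then I pressed lightly and turned it a little further. It met a slot wall, so I eased the twist back and pressed it down until it stopped hard. I then let go and backed away.

**Last checks:**
- **Depth:** with the fingers shut, I touched the knob's top at z = 0.0831 m, which puts it about 5.9 mm of 6 mm down. The camera estimate was rougher, at 5.1–5.6 mm ±1 mm. The arm itself moved down about 5.1 mm while gripping, probably because the closing fingers had already pushed the knob down slightly.
- **Needle:** the scene and side cameras both put it about 0.08 rad clockwise of the band's middle (limit 0.18). An earlier pair of pictures read 0.04 and 0.10 rad.
- **Contact and bystanders:** the fingers were about 13 cm clear of the knob at hand-in. Both ink bottles looked unmoved. The paint tube was mostly out of the last picture, but the arm never went near it.

**Forces:** the highest I saw were 12 N pressing down, 13 N sideways, and a brief 0.6 N m twist when the knob met the slot wall. I couldn't read the force between knob and ring directly, so the 25 N limit there is unconfirmed.

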